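# Tighten the transformer nut with the T-handle wrench

## Task

The nut that clamps the round toroidal transformer into the open chassis is still a fraction of a turn loose: take the T-handle socket wrench from the tool stand, fit it fully over the nut and turn the nut clockwise (seen from above) until it comes to its stop. Then lift the wrench off and put it back upright in the same hole of the stand, and leave the other tools and everything else on the bench where they are.

Things in the scene. Friction and masses are not known exactly. Their poses are not given: they have to be found in the camera images.
- nut (a joint): turn of the hexagonal nut in rad, growing clockwise seen from above; it does not rise or sink. It starts between 0.35 and 0.85; at 1.60 it meets a hard stop and is tight, so 43 to 72 degrees are left. It turns stiffly (0.1 N m) and stays where it is left; at the stop the moment jumps to 0.3 N m or more. Forced 20 degrees beyond, the socket slips over the corners and drags the nut back.
- nut_top (a point): centre of the nut's top face, on its axis; z up, turning with the nut. Dark steel nut, 19 mm across flats, 22 mm over corners, 12 mm high, its top 2.5 mm chamfered; two opposite corners lie on its x axis. The bolt's end, 12 mm thick, stands 6.5 mm above it. It sits on a washer in the dish in the middle of the transformer, its top 11.5 mm below the dish's rim.
- chassis: fixed aluminium tray 220 mm (x) x 280 mm (y); origin at the centre of its underside. In it a squat brown ring, the transformer, 131 mm across, with a dished steel plate on top (40 mm wide at the floor, 74 mm at the rim, rim 70 mm above the bench); fingers cannot reach the nut in it. Beside it a green board with black capacitors and a finned heatsink, none higher than 71 mm.
- wrench_grip (a point): middle of the handle of the T-handle socket wrench, the larger of the two black T-handles in the stand; upright at the start, z up. Handle 110 mm long (x), 20 mm thick (y, flat sides), from 10 mm below to 14 mm above this point, and to 20 mm below it over its middle 46 mm. Below it a steel shank 12 mm thick; at the foot a round socket 31 mm across, 37 mm high. About 0.3 kg.
- wrench_mouth (a point): centre of the socket's open lower end, on the wrench's axis, 140 mm below the middle of the handle. Hexagonal bore 20.2 mm across flats, 24 mm deep, mouth chamfered to 23 mm, two opposite corners on the x axis (along the handle). It fits the nut in six turns 60 degrees apart, each within 7 degrees; turning, it leads the nut by 8 to 10 degrees. Fully fitted, it is 12 mm below the nut's top.
- stand: grey tool stand, a block 70 mm (x) x 230 mm (y) x 55 mm high; origin at the centre of its underside on the bench. Three round holes 40 mm wide and 40 mm deep (floor 15 mm above the bench) in a row along its y axis at -75, 0 and 75 mm; which tool stands in which hole varies. Handles stand roughly square to the row.
- hexkey_grip (a point): a bystander in the stand: middle of the smaller black T-handle (72 mm long, 15 mm thick) of a hex key with a 6 mm shank, 112 mm above its foot.
- driver_mid (a point): a bystander in the stand: middle of a screwdriver standing on its 26 mm thick handle, blade up, 123 mm high; point 60 mm above its foot.
- spool: bystander: grey solder spool, 56 mm across, 42 mm high; origin at its underside.
- module: bystander: black module case 80 x 110 x 40 mm with a green terminal strip; origin at its underside.
- meter: bystander: grey multimeter 180 x 85 x 45 mm lying flat; origin at its underside.
- capacitor: bystander: black can 35 mm across, 52 mm high, standing; origin at its underside.
- heatsink: bystander: finned aluminium heatsink 100 x 130 x 38 mm; origin at its underside.
Not all that is in view belongs to the job. Leave any purple or turquoise look-alike of the part that bears wrench_grip alone.

How it is judged (in metres and radians):
On the way, in this order (a step that is already met when the one before it is completed fails the run):
1. the wrench's socket is down over the nut (horizontal distance between wrench_mouth and nut_top below 0.004 m and z of wrench_mouth in the frame of nut_top below -0.008 m), for 0.2 s.
2. the nut is tight, turned with the wrench's socket on it (all of step 1 and value of joint nut above 1.45 rad), for 0.2 s.
At the end, for the whole second after the job is handed in: The nut is turned clockwise to its stop (joint above 1.45 rad; stop at 1.60), and the wrench stands in the hole of the stand it came from: its mouth within 14 mm of where it started, leaning less than 0.25 rad (value of joint nut above 1.45 rad and distance of wrench_mouth from where it was at the start of the episode below 0.014 m and angle between wrench_mouth's own z axis and vertical below 0.25 rad); the robot touches nothing.
It fails at once if another tool in the stand was moved by more than 40 mm (distance of any of hexkey_grip, driver_mid from where it was at the start of the episode above 0.04 m).
It fails at once if another thing on the bench was moved by more than 40 mm (distance of any of spool, module, meter, capacitor, heatsink from where it was at the start of the episode above 0.04 m).
It also fails if it takes over 54 s, if anything falls off the work surface, if the arm or the gripper's body presses on something with over 40 N, if the wrist force passes 120 N, or if a joint passes its speed limit or range.

## Robot

A 6-joint arm with a two-finger parallel gripper is mounted at the origin on the work surface. World frame = base frame: x ahead of the robot, y to its left, z up, the work surface at z = 0. Lengths are in m, angles in degrees, forces in N, time in s.
With the tool pointing down it reaches from about 0.3 to 0.85 m from the base axis. Payload 4.2 kg.
Tool frame: the origin (TCP) lies midway between the tips of the shut fingers; the grasp point (between the pads) lies 19 mm behind it; z points along the fingers, y is the direction in which the jaws open and shut (so a half turn about z gives the same grasp; the last joint's range is limited). The gripper opens to 91 mm and grips with 3 to 60 N. Pads are 32 mm wide; open, the fingers measure 118 mm over their backs; the gripper's body (76 mm by 178 mm) begins 60 mm behind the grasp point.
Start: joints at [-1.146, 18.312, 89.639, -0, 72.044, -1.146], TCP at [0.575, 0, 0.214] pointing down, gripper open.
Joint ranges: [-177.97, 177.97], [-48.28, 115.42], [12.27, 149.76], [-77.06, 257.06], [2.81, 150.46], [-146.56, 146.56]. Speed limits (degrees/s): [147.25, 147.25, 180, 180, 180, 180].

## Interface

Orientations are given as [roll, pitch, yaw] about the fixed x, y, z axes, in that order (R = Rz(yaw) Ry(pitch) Rx(roll)).
In Python, from station import r gives the robot as it stands.
- The arm moves only by the tool play_rows, never from a script. Its argument "moves" is a list of rows, each an object with "dp": the shift along the tool's x, y, z in mm, a list of three; "rotation": the turn, a rotation vector about the tool's x, y, z in degrees, a list of three; "grip": the opening, from -1 (shut) to 1 (fully open). A call has 1 to 8 rows; each row shifts and turns the commanded pose from where the row before left it, along the tool's axes as they then stand; what a row does not reach is not made up. A row lasts 1/10 s, in which the tool goes at most 50 mm and 8.59 degrees, less where a joint would pass 70% of its speed; a pose out of reach is approached as far as the arm can. A call is refused whole if a number of a shift passes 50 or a number of a turn 8.59, either way. A call with a gripper value outside its range is refused whole. The fingers move at their own pace and stop on an object; "squeeze" is the grip in N (left out, the last holds). Time passes only in rows, so rows that do not move let the fingers close. It gives the time, the measured TCP pose, the force and the opening at its end, in the units of the state.
- r.observe(): the state, without advancing time (a new reading comes with each control period).
- r.read_camera(name): name is "scene" or "side" or "wrist"; returns a dict with "pixels" (400x640x3 uint8, blue, green, red), "depth" (400x640 float32, m along the optical axis (not along the pixel's ray), 0 where there is no reading), "K" (3x3 intrinsics, pixels), "extrinsics" (4x4, takes a point from camera to world coordinates). Camera axes: x right, y down, z forward; pixel columns grow to the right and rows downward; lengths in m; the calibration is good to about 2 mm. A picture is of the moment at which its call begins.
- r.sign_off(): hands the job in, once; it reports no verdict.
Trained networks look in a picture, given as the dict that the camera call returned (one of the last four; its "shot" number tells which), for a name from the list of things; names that differ only in an ending like _2 or _b are one class to them, and where a whole thing is asked for, a point or a joint stands for the part that bears it (a point fixed in the world has none). Each returns a list of dicts, best first, with "score" (0 to 1); they miss things now and then, are a little off and sometimes report something else, mostly with a low value. They report only what shows in the picture. A call takes as long as a camera call. They do not tell look-alikes from the thing itself.
- r.look_for(name, picture): "rect" ([centre column, centre row, width, height] in pixels, round what is visible of it).
The state is a dict: "time_s": time; "qpos": joint angles; "joint_vel": joint speeds; "joint_torque": joint torques, N m; "tool_pos": TCP position; "ee_rot": TCP orientation; "ft_force": force on the tool from outside, world axes, zero at the start; "torque": the same for the moment, N m; "finger_gap": opening from 0.0 (shut) to 1.0 (fully open).
Only numpy, scipy, OpenCV 4.12 (cv2) and the standard library are available. Lean on these libraries where they do the work, as an engineer would, in place of code of your own. Each camera call takes 0.05 s, during which the arm holds its last target. There are 200 camera calls.

## Working session

There is one attempt and no reset: what is moved stays moved. The work goes in short steps, Python scripts to look and compute and a tool call to move; the robot and the scene stay as the last step left them, time stands still between calls to the robot, and variables do not carry over. Pictures are saved under pics/ and viewed, about 8 in all and at most 12, crops included, and the job is handed in when it is done.

Besides the shell and the picture viewer there is one more tool, called after "Emit:" as name(argument=value, ...) on one line, values as JSON. play_rows: Moves the arm, as the interface text tells. Its arguments: {"type":"object","properties":{"moves":{"type":"array"},"squeeze":{"type":"number"}},"required":["moves"]}

```bash
mkdir -p pics
cat > h.py <<'E'
import numpy as np,cv2
from station import r
def P(c,u,v,z=None):
    K=c["K"];E=c["extrinsics"];u=np.asarray(u,float);v=np.asarray(v,float)
    d=np.stack([(u-K[0,2])/K[0,0],(v-K[1,2])/K[1,1],np.ones_like(u)],-1)@E[:3,:3].T
    if z is None: s=c["depth"][v.astype(int),u.astype(int)]
    else: s=(z-E[2,3])/d[...,2]
    return E[:3,3]+d*s[...,None]
def cloud(c):
    v,u=np.mgrid[:400,:640]; p=P(c,u,v); p[c["depth"]==0]=np.nan; return p
E
python3 - <<'E'
from h import *
np.set_printoptions(precision=4,suppress=True)
for n in ("scene","side"):
    c=r.read_camera(n); cv2.imwrite(f"pics/{n}0.png",c["pixels"]); np.savez(f"{n}0.npz",**{k:c[k] for k in("pixels","depth","K","extrinsics")})
    print(n,c["extrinsics"][:3,3],c["extrinsics"][:3,2],c["K"][0,0])
    for k in("nut","nut_top","chassis","wrench_grip","wrench_mouth","stand","hexkey_grip","driver_mid"):
        for o in r.look_for(k,c)[:3]:
            u,v=o["rect"][:2]; print(k,np.round(o["rect"]),round(o["score"],2),P(c,u,v))
print(r.observe())
E
```

```text
scene [1.5814 0.2048 0.8183] [-0.8064 -0.2218 -0.5483] 421.26957462448195
nut [226. 247.  49.  53.] 0.15 [ 0.7685 -0.3049  0.0351]
nut_top [226. 245.  49.  52.] 0.19 [ 0.7654 -0.3064  0.0404]
chassis [384. 251. 113.  78.] 0.77 [0.6654 0.1317 0.0152]
wrench_grip [271. 154.  32.  44.] 0.81 [ 0.4201 -0.2837  0.1515]
wrench_grip [273. 170.  25.  41.] 0.79 [ 0.2972 -0.3358  0.0113]
wrench_grip [316. 189.  30.  47.] 0.68 [ 0.3933 -0.1408  0.0134]
wrench_mouth [317. 187.  27.  45.] 0.85 [ 0.4925 -0.1077  0.0889]
wrench_mouth [268. 155.  31.  43.] 0.77 [ 0.1575 -0.4104 -0.0038]
wrench_mouth [176. 216.  39.  52.] 0.72 [ 0.6221 -0.5581 -0.0036]
stand [248. 210.  74.  32.] 0.87 [ 0.5911 -0.3102  0.0381]
hexkey_grip [224. 185.  15.  26.] 0.64 [ 0.5752 -0.3896  0.112 ]
driver_mid [270. 192.   3.  30.] 0.43 [ 0.5576 -0.2421  0.0948]
side [-0.2601 -0.8071  0.6979] [ 0.6539  0.596  -0.466 ] 462.47083185268417
chassis [299. 197. 110.  66.] 0.56 [0.5825 0.0597 0.0674]
chassis [307. 269.  16.  30.] 0.38 [ 0.3694 -0.1736  0.0391]
chassis [203. 218.  41.  27.] 0.34 [0.364  0.2385 0.0304]
wrench_grip [354
[... 384 characters left out ...]
08. 266.  93.  58.] 0.7 [ 0.5207 -0.3555  0.0474]
stand [306. 270.  16.  27.] 0.53 [ 0.366 -0.174  0.04 ]
hexkey_grip [438. 247.  13.  40.] 0.7 [ 0.6597 -0.356   0.0318]
driver_mid [377. 232.  12.  34.] 0.63 [ 0.5375 -0.2529  0.0928]
{'time_s': 0.9, 'qpos': array([-1.1445, 18.3115, 89.6387,  0.001 , 72.0438, -1.1449]), 'joint_vel': array([-0.0297, -0.0572, -0.0054,  0.0665, -0.0226, -0.0254]), 'joint_torque': array([  0.0005, -41.2344, -23.2229,   0.0731,   0.0377,   0.    ]), 'tool_pos': array([0.575, 0.   , 0.214]), 'ee_rot': array([179.994 ,  -0.0008,  90.0001]), 'ft_force': array([ 0.57  , -0.3641, -0.3772]), 'torque': array([ 0.035 , -0.0081,  0.0184]), 'finger_gap': 0.9982186215530389}
```

Run:
```python
import cv2
a=cv2.imread("pics/scene0.png")[110:330,130:480]; cv2.imwrite("pics/s0c.png",cv2.resize(a,None,fx=2.28,fy=2.28,interpolation=2))
b=cv2.imread("pics/side0.png")[150:370,220:560]; cv2.imwrite("pics/d0c.png",cv2.resize(b,None,fx=2.3,fy=2.3,interpolation=2))
```

```text
(no output)
```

View pics/s0c.png

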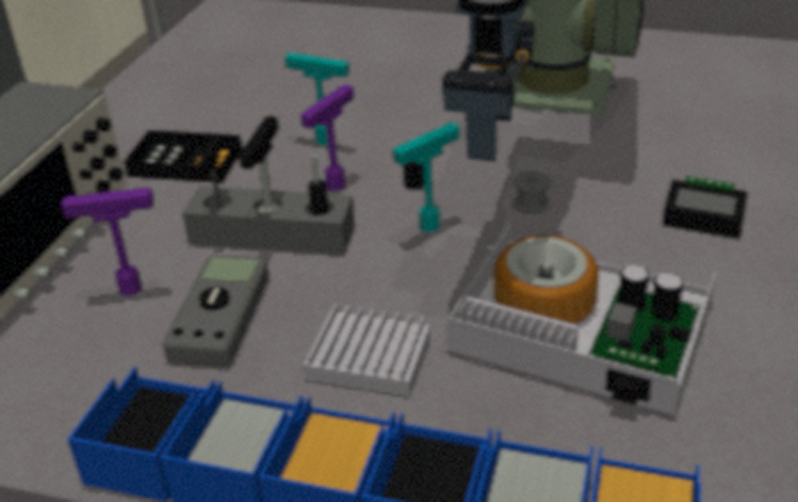

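View pics/d0c.png

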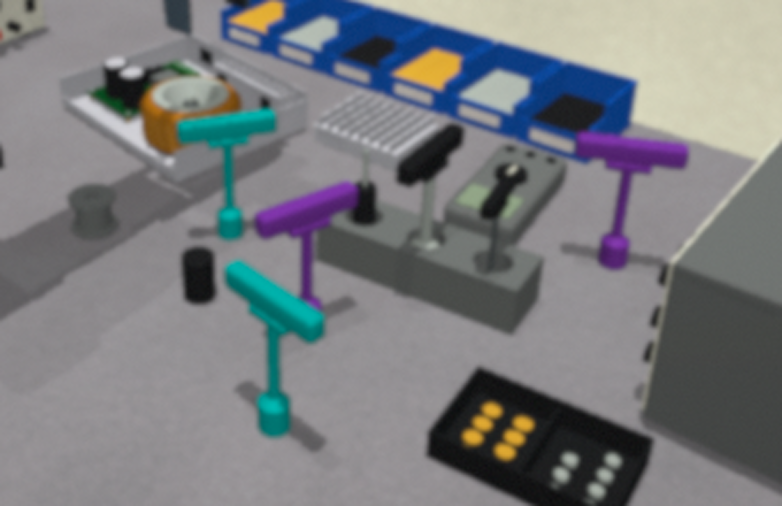

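Run:
```python
from h import *
np.set_printoptions(precision=4,suppress=True)
for n in("scene","side"):
    c=np.load(n+"0.npz"); p=cloud(c); b=c["pixels"].astype(int); x,y,z=p[...,0],p[...,1],p[...,2]
    dark=b.max(-1)<75; box=(x>.45)&(x<.7)&(y>-.46)&(y<-.18)
    m=dark&box&(z>.135)&(z<.185); q=p[m]
    print(n,"handle",len(q),q.min(0),q.max(0),q.mean(0))
    t=q[q[:,2]>.16]; 
    if len(t)>5:
        (cx,cy),wh,a=cv2.minAreaRect((t[:,:2]*1000).astype(np.float32)); w=np.linalg.eigh(np.cov(t[:,:2].T))[1][:,1]
        print(" top",len(t),cx,cy,wh,a,"axis",np.degrees(np.arctan2(w[1],w[0])),np.median(t[:,2]))
    m=box&(abs(z-.055)<.005)&~dark; t=p[m][:,:2]*1000
    print(" stand",len(t),cv2.minAreaRect(t.astype(np.float32)))
    m=box&(z>.09)&(z<.135)&(y>-.36)&(y<-.27); print(" shank",m.sum(),p[m].mean(0) if m.any() else 0)
    # hexkey
    m=dark&box&(z>.115)&(z<.14)&(y<-.33); q=p[m]; print(" hex",len(q),q.mean(0) if len(q) else 0)
    # transformer rim: near-white steel/brown at z .06-.075
    m=(x>.4)&(x<.85)&(y>-.1)&(y<.35)&(abs(z-.068)<.006)&(b[...,2]>b[...,0]*1.6); t=(p[m][:,:2]*1000).astype(np.float32)
    print(" ring",len(t),cv2.minEnclosingCircle(t) if len(t) else 0, np.median(t,0))
    m=(x>.4)&(x<.85)&(y>-.1)&(y<.35)&(abs(z-.070)<.004)&(b[...,2]<b[...,0]*1.3);t=p[m][:,:2]*1000
    print(" rim",len(t),np.median(t,0))
```

```text
scene handle 301 [ 0.4536 -0.4186  0.1356] [ 0.6987 -0.2791  0.1716] [ 0.5632 -0.3341  0.1556]
 top 140 559.8274536132812 -323.1825256347656 (107.4217758178711, 19.77376937866211) 4.153871059417725 axis -177.34018566730688 0.1676755545908456
 stand 554 ((556.806640625, -325.24993896484375), (77.67053985595703, 231.17250061035156), 6.627050399780273)
 shank 45 [ 0.5458 -0.3175  0.111 ]
 hex 68 [ 0.5796 -0.3931  0.1331]
 ring 282 ((625.5422973632812, 81.3647689819336), 63.89326095581055) [658.6761  92.8538]
 rim 398 [622.7124 102.7909]
side handle 499 [ 0.4581 -0.4117  0.1352] [ 0.6031 -0.3024  0.1709] [ 0.544  -0.3463  0.1562]
 top 241 549.746337890625 -326.3495178222656 (107.25275421142578, 20.192684173583984) 3.0782716274261475 axis -177.61021826799305 0.16699238003293027
 stand 1230 ((554.8017578125, -331.76837158203125), (77.4726333618164, 218.02737426757812), 6.254025936126709)
 shank 74 [ 0.542  -0.3255  0.1112]
 hex 126 [ 0.5497 -0.4019  0.1346]
 ring 156 ((616.0391845703125, 76.97537994384766), 61.18880844116211) [590.6998  48.7438]
 rim 234 [618.374   98.5081]
```

Run:
```python
from h import *
np.set_printoptions(precision=4,suppress=True)
c=r.read_camera("wrist"); cv2.imwrite("pics/w0.png",c["pixels"]); print(c["extrinsics"],c["K"][0,0])
K=c["K"];E=c["extrinsics"]
for X in([.62,.08,.06],[.555,-.325,.169]):
    q=E[:3,:3].T@(np.array(X)-E[:3,3]); print(K@q/q[2])
```

```text
[[ 1.      0.0014  0.0005  0.5741]
 [ 0.0015 -0.9704 -0.2415  0.0676]
 [ 0.0001  0.2415 -0.9704  0.3855]
 [ 0.      0.      0.      1.    ]] 338.42235039528686
[368.8984 100.5424   1.    ]
[297.3831 563.3543   1.    ]
```

View pics/w0.png

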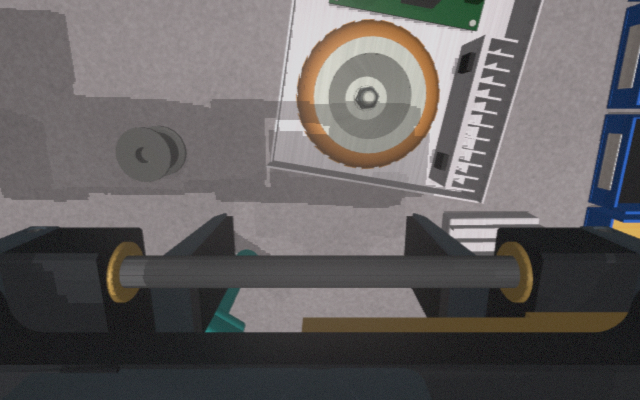

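Emit:
play_rows(moves=[{"dp": [5, 15, 36], "rotation": [0, 0, 0], "grip": 1}, {"dp": [5, 15, 36], "rotation": [0, 0, 0], "grip": 1}, {"dp": [5, 15, 36], "rotation": [0, 0, 0], "grip": 1}, {"dp": [0, 0, 0], "rotation": [0, 0, 0], "grip": 1}, {"dp": [0, 0, 0], "rotation": [0, 0, 0], "grip": 1}])

```text
time_s: 1.45
tool_pos: [0.6197, 0.015, 0.1057]
ee_rot: [-179.9, 0.0, 90.0]
ft_force: [-0.1, -0.5, 0.4]
finger_gap: 0.995
```

Run:
```python
from h import *
np.set_printoptions(precision=4,suppress=True)
c=r.read_camera("wrist"); np.savez("w1.npz",**{k:c[k] for k in("pixels","depth","K","extrinsics")})
K=c["K"];E=c["extrinsics"];print(r.observe()["tool_pos"],E[:3,3])
for o in r.look_for("nut",c)[:2]+r.look_for("nut_top",c)[:2]: print(o, P(c,*o["rect"][:2],z=.0585))
q=E[:3,:3].T@(np.array([.621,.082,.0585])-E[:3,3]); u,v,_=K@q/q[2]; print(u,v)
# rectified top view at plane z=.0585, 0.2mm/px, 50mm
def rect(z,cx,cy,S=60,px=5):
    n=S*px; i=np.arange(n)/px/1000
    X,Y=np.meshgrid(cx-S/2000+i, cy+S/2000-i); w=np.stack([X,Y,np.full_like(X,z)],-1)
    q=(w-E[:3,3])@E[:3,:3]; uv=q@K.T; uv=uv[...,:2]/uv[...,2:]
    return cv2.remap(c["pixels"],uv[...,0].astype(np.float32),uv[...,1].astype(np.float32),cv2.INTER_CUBIC)
cx,cy=.621,.082
a=rect(.0585,cx,cy,60,10); cv2.imwrite("pics/nut1.png",a)
p=cloud(c); m=(abs(p[...,0]-cx)<.09)&(abs(p[...,1]-cy)<.09); b=c["pixels"].astype(int)
m1=m&(b[...,2]>b[...,0]*1.6)&(p[...,2]>.03); t=(p[m1][:,:2]*1000).astype(np.float32); print(len(t),cv2.minEnclosingCircle(t),cv2.fitEllipse(cv2.convexHull(t)))
m2=(np.hypot(p[...,0]-cx,p[...,1]-cy)<.008); print(np.percentile(p[m2][:,2],[5,25,50,75,95]))
```

```text
[0.6204 0.0149 0.1072] [0.6191 0.0826 0.2772]
{'rect': [321.2, 113.7, 30.1, 34.6], 'score': 0.62} [0.62   0.0829 0.0585]
{'rect': [320.0, 113.9, 29.7, 29.4], 'score': 0.96} [0.6192 0.0828 0.0585]
{'rect': [376.9, 129.0, 392.7, 255.4], 'score': 0.6} [0.6553 0.0736 0.0585]
322.84761176790687 115.25254679869941
19586 ((625.9873046875, 78.46458435058594), 75.08351135253906) ((621.4252319335938, 80.64373016357422), (132.02891540527344, 142.47085571289062), 51.69126510620117)
[0.057  0.0588 0.0644 0.0655 0.0664]
```

View pics/nut1.png

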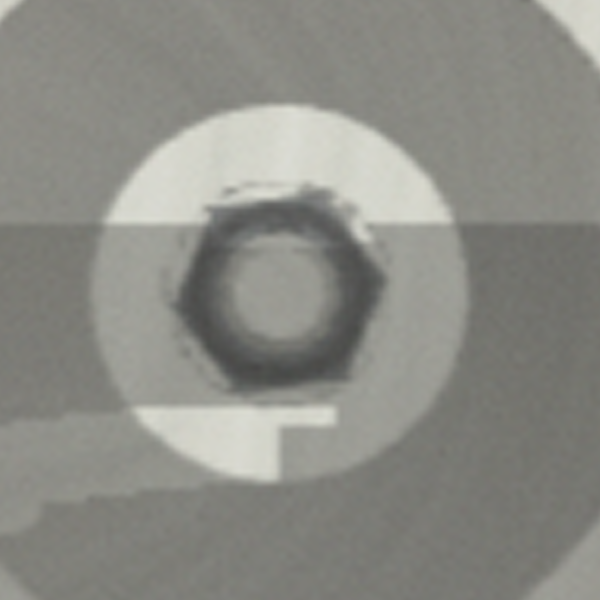

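Emit:
play_rows(moves=[{"dp": [0, 0, -50], "rotation": [0, 0, 0], "grip": 1}, {"dp": [0, 0, -50], "rotation": [0, 0, 0], "grip": 1}, {"dp": [-42, -8, -15], "rotation": [0, 0, 0], "grip": 0.2}, {"dp": [-42, -8, -15], "rotation": [0, 0, 0], "grip": 0.2}, {"dp": [-42, -8, -10], "rotation": [0, 0, 0], "grip": 0.2}, {"dp": [-42, -8, 0], "rotation": [0, 0, 0], "grip": 0.2}, {"dp": [-42, -8, 0], "rotation": [0, 0, 0], "grip": 0.2}, {"dp": [-42, -8, 0], "rotation": [0, 0, 0], "grip": 0.2}])

```text
time_s: 2.4
tool_pos: [0.5714, -0.2388, 0.2486]
ee_rot: [179.8, 0.1, 90.0]
ft_force: [0.1, 0.2, 0.7]
finger_gap: 0.603
```

Emit:
play_rows(moves=[{"dp": [-44, -8, 0], "rotation": [0, 0, 0], "grip": 0.2}, {"dp": [-44, -8, 0], "rotation": [0, 0, 0], "grip": 0.2}, {"dp": [0, 0, 0], "rotation": [0, 0, -8.5], "grip": 0.2}, {"dp": [0, 0, 0], "rotation": [0, 0, -8.5], "grip": 0.2}, {"dp": [0, 0, 0], "rotation": [0, 0, -8.5], "grip": 0.2}, {"dp": [0, 0, 0], "rotation": [0, 0, -8.5], "grip": 0.2}, {"dp": [0, 0, 0], "rotation": [0, 0, -8.5], "grip": 0.2}, {"dp": [0, 0, 0], "rotation": [0, 0, -8.5], "grip": 0.2}])

```text
time_s: 3.2
tool_pos: [0.5558, -0.3252, 0.2483]
ee_rot: [180.0, 0.2, 141.3]
ft_force: [-0.2, -0.3, 0.2]
finger_gap: 0.602
```

Emit:
play_rows(moves=[{"dp": [0, 0, 0], "rotation": [0, 0, -8.5], "grip": 0.2}, {"dp": [0, 0, 0], "rotation": [0, 0, -8.5], "grip": 0.2}, {"dp": [0, 0, 0], "rotation": [0, 0, -8.5], "grip": 0.2}, {"dp": [0, 0, 0], "rotation": [0, 0, -8.5], "grip": 0.2}, {"dp": [0, 0, 0], "rotation": [0, 0, -8.5], "grip": 0.2}, {"dp": [0, 0, 0], "rotation": [0, 0, 0], "grip": 0.2}, {"dp": [0, 0, 0], "rotation": [0, 0, 0], "grip": 0.2}])

```text
time_s: 3.9
tool_pos: [0.5559, -0.3251, 0.2475]
ee_rot: [-179.9, 0.1, -176.7]
ft_force: [-0.5, 0.2, 0.7]
finger_gap: 0.599
```

Run:
```python
from h import *
np.set_printoptions(precision=4,suppress=True)
c=r.read_camera("wrist"); np.savez("w2.npz",**{k:c[k] for k in("pixels","depth","K","extrinsics")})
o=r.observe(); print(o["tool_pos"],o["ee_rot"],o["qpos"],c["extrinsics"][:3,3])
p=cloud(c); b=c["pixels"].astype(int); z=p[...,2]
m=(abs(z-.167)<.007)&(abs(p[...,0]-.555)<.1)&(abs(p[...,1]+.325)<.05)
t=(p[m][:,:2]*1000).astype(np.float32); print(len(t),cv2.minAreaRect(t),np.median(p[m][:,2]))
m=(abs(z-.134)<.007)&(abs(p[...,0]-.56)<.1)&(abs(p[...,1]+.40)<.03);t=(p[m][:,:2]*1000).astype(np.float32); print(len(t),cv2.minAreaRect(t) if len(t) else 0)
cv2.imwrite("pics/w2.png",c["pixels"])
```

```text
[ 0.5559 -0.3251  0.2471] [-179.9447    0.0838 -176.6608] [ -31.3437   23.664    76.662     0.0022   79.5736 -124.6832] [ 0.4867 -0.3293  0.4189]
3255 ((547.5398559570312, -324.33154296875), (99.53963470458984, 19.98822784423828), 3.344935178756714) 0.16912277086135424
784 ((557.7369995117188, -397.8436584472656), (64.61546325683594, 15.60938835144043), 9.734406471252441)
```

View pics/w2.png

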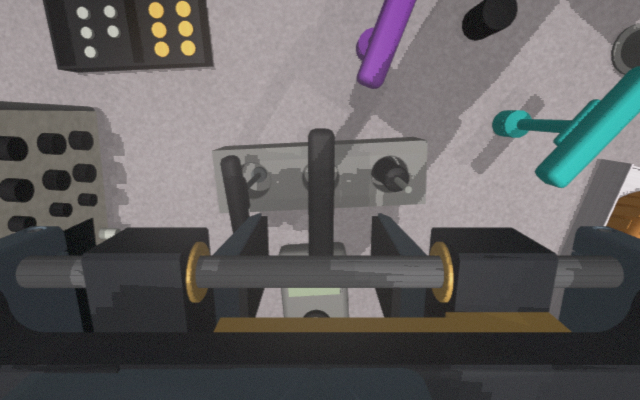

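Emit:
play_rows(moves=[{"dp": [3, 1, 35], "rotation": [0, 0, 0], "grip": 0.2}, {"dp": [0, 0, 35], "rotation": [0, 0, 0], "grip": 0.2}, {"dp": [0, 0, 25], "rotation": [0, 0, 0], "grip": 0.2}, {"dp": [0, 0, 16], "rotation": [0, 0, 0], "grip": 0.2}, {"dp": [0, 0, 0], "rotation": [0, 0, 0], "grip": 0.2}])

```text
time_s: 4.45
tool_pos: [0.5515, -0.3233, 0.1326]
ee_rot: [179.8, -0.2, -176.6]
ft_force: [0.4, -0.4, 0.2]
finger_gap: 0.597
```

Emit:
play_rows(moves=[{"dp": [0, 0, 0], "rotation": [0, 0, 0], "grip": -1}, {"dp": [0, 0, 0], "rotation": [0, 0, 0], "grip": -1}, {"dp": [0, 0, 0], "rotation": [0, 0, 0], "grip": -1}, {"dp": [0, 0, 0], "rotation": [0, 0, 0], "grip": -1}, {"dp": [0, 0, 0], "rotation": [0, 0, 0], "grip": -1}, {"dp": [0, 0, 0], "rotation": [0, 0, 0], "grip": -1}, {"dp": [0, 0, 0], "rotation": [0, 0, 0], "grip": -1}], squeeze=55)

```text
time_s: 5.15
tool_pos: [0.5532, -0.3243, 0.1356]
ee_rot: [-180.0, 0.1, -176.5]
ft_force: [-0.1, 1.0, 4.3]
finger_gap: 0.215
```

Emit:
play_rows(moves=[{"dp": [0, 0, -20], "rotation": [0, 0, 0], "grip": -1}, {"dp": [0, 0, -30], "rotation": [0, 0, 0], "grip": -1}, {"dp": [0, 0, -40], "rotation": [0, 0, 0], "grip": -1}, {"dp": [0, 0, -40], "rotation": [0, 0, 0], "grip": -1}, {"dp": [0, 0, -40], "rotation": [0, 0, 0], "grip": -1}, {"dp": [-5, 25, 0], "rotation": [0, 0, 0], "grip": -1}, {"dp": [-8, 37, 0], "rotation": [0, 0, 0], "grip": -1}, {"dp": [-10, 45, 0], "rotation": [0, 0, 0], "grip": -1}])

```text
time_s: 5.95
tool_pos: [0.569, -0.2158, 0.304]
ee_rot: [180.0, -0.1, -176.6]
ft_force: [0.5, 0.6, -2.4]
finger_gap: 0.22
```

Emit:
play_rows(moves=[{"dp": [-10, 45, 0], "rotation": [0, 0, 0], "grip": -1}, {"dp": [-10, 45, 0], "rotation": [0, 0, 0], "grip": -1}, {"dp": [-10, 45, 0], "rotation": [0, 0, 0], "grip": -1}, {"dp": [-10, 45, 0], "rotation": [0, 0, 0], "grip": -1}, {"dp": [-10, 45, 0], "rotation": [0, 0, 0], "grip": -1}, {"dp": [-10, 40, 0], "rotation": [0, 0, -1], "grip": -1}, {"dp": [-8, 30, 0], "rotation": [0, 0, -1.7], "grip": -1}, {"dp": [0, 0, 0], "rotation": [0, 0, 0], "grip": -1}])

```text
time_s: 6.75
tool_pos: [0.6187, 0.0869, 0.3035]
ee_rot: [179.9, -0.1, -173.5]
ft_force: [-1.3, 0.0, -2.1]
finger_gap: 0.218
```

Emit:
play_rows(moves=[{"dp": [0, 0, 30], "rotation": [0, 0, 0], "grip": -1}, {"dp": [0, 0, 30], "rotation": [0, 0, 0], "grip": -1}, {"dp": [0, 0, 20], "rotation": [0, 0, 0], "grip": -1}, {"dp": [0, 0, 0], "rotation": [0, 0, 0], "grip": -1}, {"dp": [0, 0, 0], "rotation": [0, 0, 0], "grip": -1}])

```text
time_s: 7.25
tool_pos: [0.6187, 0.0821, 0.225]
ee_rot: [-180.0, -0.0, -173.8]
ft_force: [1.2, -0.5, -2.3]
finger_gap: 0.216
```

Run:
```python
from h import *
np.set_printoptions(precision=4,suppress=True)
o=r.observe(); T=o["tool_pos"]; print(T,o["ee_rot"],o["ft_force"],o["torque"])
zm=T[2]+.019-.14; ims=[]
for n in("scene","side"):
    c=r.read_camera(n); np.savez(n+"1.npz",**{k:c[k] for k in("pixels","depth","K","extrinsics")}); p=cloud(c); z=p[...,2]; E=c["extrinsics"]
    near=np.hypot(p[...,0]-T[0],p[...,1]-T[1])<.03
    for lo,hi,nm,rad in((zm-.002,zm+.039,"socket",.0155),(zm+.042,zm+.11,"shank",.006)):
        m=near&(z>lo)&(z<hi); q=p[m]; print(n,nm,m.sum(),np.median(q,0) if m.any() else 0, q[:,2].min() if m.any() else 0)
    K=c["K"]; q=E[:3,:3].T@(np.array([T[0],T[1],zm+.06])-E[:3,3]); u,v,_=K@q/q[2]; u,v=int(u),int(v); print(u,v)
    ims.append(cv2.resize(c["pixels"][max(v-60,0):v+60,u-60:u+60],(400,400),interpolation=2))
cv2.imwrite("pics/hold.png",np.hstack(ims))
```

```text
[0.6187 0.0821 0.225 ] [-179.9822   -0.0323 -173.8379] [ 1.1863 -0.5106 -2.2778] [ 0.1322 -0.0635  0.0224]
scene socket 145 [0.6306 0.0834 0.1266] 0.10428421051088788
scene shank 79 [0.6243 0.0822 0.1751] 0.14627194297249912
370 196
side socket 129 [0.6113 0.072  0.1248] 0.10367031696252793
side shank 90 [0.6163 0.0779 0.1806] 0.14700375987719072
300 161
```

View pics/hold.png

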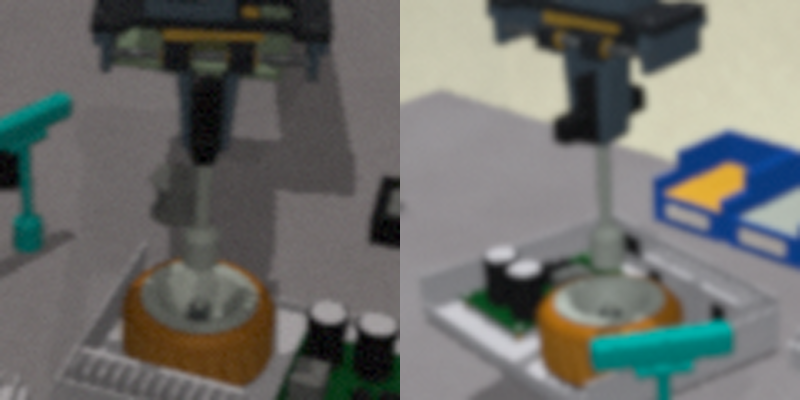

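Emit:
play_rows(moves=[{"dp": [-0.5, 0.5, 20], "rotation": [0, 0, 0], "grip": -1}, {"dp": [0, 0, 18], "rotation": [0, 0, 0], "grip": -1}, {"dp": [0, 0, 5], "rotation": [0, 0, 0], "grip": -1}, {"dp": [0, 0, 0], "rotation": [0, 0, 0], "grip": -1}, {"dp": [0, 0, 0], "rotation": [0, 0, 0], "grip": -1}])

```text
time_s: 7.85
tool_pos: [0.6201, 0.0833, 0.1835]
ee_rot: [-180.0, 0.2, -173.8]
ft_force: [0.8, 0.0, -1.9]
finger_gap: 0.213
```

Emit:
play_rows(moves=[{"dp": [0, 0, 2], "rotation": [0, 0, 0], "grip": -1}, {"dp": [0, 0, 2], "rotation": [0, 0, 0], "grip": -1}, {"dp": [0, 0, 1], "rotation": [0, 0, 0], "grip": -1}, {"dp": [0, 0, 0], "rotation": [0, 0, 0], "grip": -1}])

```text
time_s: 8.25
tool_pos: [0.619, 0.0833, 0.1769]
ee_rot: [-180.0, -0.0, -173.8]
ft_force: [-0.8, 0.2, -1.6]
finger_gap: 0.218
```

Emit:
play_rows(moves=[{"dp": [0, 0, 2], "rotation": [0, 0, 0], "grip": -1}, {"dp": [0, 0, 1], "rotation": [0, 0, 0], "grip": -1}, {"dp": [0, 0, 0], "rotation": [0, 0, 0], "grip": -1}, {"dp": [0, 0, 0], "rotation": [0, 0, 0], "grip": -1}])

```text
time_s: 8.65
tool_pos: [0.6192, 0.0833, 0.1739]
ee_rot: [-180.0, -0.0, -173.8]
ft_force: [-0.1, 0.2, -2.9]
finger_gap: 0.214
```

Emit:
play_rows(moves=[{"dp": [0, 0, 2], "rotation": [0, 0, 0], "grip": -1}, {"dp": [0, 0, 2], "rotation": [0, 0, 0], "grip": -1}, {"dp": [0, 0, 0], "rotation": [0, 0, 0], "grip": -1}, {"dp": [0, 0, 0], "rotation": [0, 0, 0], "grip": -1}])

```text
time_s: 9.05
tool_pos: [0.6191, 0.0833, 0.1699]
ee_rot: [180.0, -0.0, -173.8]
ft_force: [-0.5, 0.2, -2.4]
finger_gap: 0.216
```

Emit:
play_rows(moves=[{"dp": [0, 0, 1], "rotation": [0, 0, 0], "grip": -1}, {"dp": [0, 0, 1], "rotation": [0, 0, 0], "grip": -1}, {"dp": [0, 0, 0], "rotation": [0, 0, 0], "grip": -1}, {"dp": [0, 0, 0], "rotation": [0, 0, 0], "grip": -1}])

```text
time_s: 9.45
tool_pos: [0.6191, 0.0833, 0.1679]
ee_rot: [180.0, -0.0, -173.8]
ft_force: [-0.2, -0.1, -1.7]
finger_gap: 0.216
```

Emit:
play_rows(moves=[{"dp": [0, 0, 1], "rotation": [0, 0, 0], "grip": -1}, {"dp": [0, 0, 0], "rotation": [0, 0, 0], "grip": -1}, {"dp": [0, 0, 0], "rotation": [0, 0, 0], "grip": -1}, {"dp": [0, 0, 0], "rotation": [0, 0, 0], "grip": -1}])

```text
time_s: 9.85
tool_pos: [0.6193, 0.0833, 0.1672]
ee_rot: [180.0, 0.0, -173.8]
ft_force: [-0.1, -0.1, -1.0]
finger_gap: 0.211
```

```bash
python3 -c "
from h import *
o=r.observe();print(o['tool_pos'],o['ee_rot'],o['ft_force'],o['torque'],o['qpos'])"
```

```text
[0.61930134 0.08330522 0.16718527] [ 1.79999598e+02  3.25772487e-02 -1.73799185e+02] [-0.07896053 -0.09406116 -0.97882335] [ 0.14953775  0.01363542 -0.06410657] [ 6.60654847e+00  2.45241215e+01  8.69134118e+01  1.83974799e-04
  6.85298874e+01 -8.95943335e+01]
```

Emit:
play_rows(moves=[{"dp": [0, 0, 0], "rotation": [0, 0, 3], "grip": -1}, {"dp": [0, 0, 0], "rotation": [0, 0, 5], "grip": -1}, {"dp": [0, 0, 0], "rotation": [0, 0, 5], "grip": -1}, {"dp": [0, 0, 0], "rotation": [0, 0, 5], "grip": -1}, {"dp": [0, 0, 0], "rotation": [0, 0, 5], "grip": -1}, {"dp": [0, 0, 0], "rotation": [0, 0, 4], "grip": -1}, {"dp": [0, 0, 0], "rotation": [0, 0, 0], "grip": -1}, {"dp": [0, 0, 0], "rotation": [0, 0, 0], "grip": -1}])

```text
time_s: 10.65
tool_pos: [0.6193, 0.0831, 0.1672]
ee_rot: [-180.0, 0.0, 159.3]
ft_force: [-0.5, -1.3, -0.3]
finger_gap: 0.217
```

```bash
python3 -c "
from h import *
o=r.observe();print(o['tool_pos'],o['ee_rot'],o['ft_force'],o['torque'],o['qpos'])"
```

```text
[0.61932601 0.08312999 0.16716737] [-1.79996228e+02  3.72301596e-02  1.59283558e+02] [-0.47879137 -1.29141543 -0.30166113] [-0.04175101 -0.07774717 -0.00093624] [ 6.60139730e+00  2.45257777e+01  8.69133909e+01 -2.19614987e-02
  6.85294860e+01 -6.26741270e+01]
```

Emit:
play_rows(moves=[{"dp": [0, 0, 0], "rotation": [0, 0, 4], "grip": -1}, {"dp": [0, 0, 0], "rotation": [0, 0, 4], "grip": -1}, {"dp": [0, 0, 0], "rotation": [0, 0, 4], "grip": -1}, {"dp": [0, 0, 0], "rotation": [0, 0, 4], "grip": -1}, {"dp": [0, 0, 0], "rotation": [0, 0, 4], "grip": -1}, {"dp": [0, 0, 0], "rotation": [0, 0, 3], "grip": -1}])

```text
time_s: 11.25
tool_pos: [0.6194, 0.0832, 0.1672]
ee_rot: [180.0, 0.0, 136.2]
ft_force: [-1.2, 0.4, -0.5]
finger_gap: 0.213
```

```bash
echo "from h import *
np.set_printoptions(precision=3,suppress=True)
o=r.observe();print(o['tool_pos'],o['ee_rot'][2],o['ft_force'],o['torque'],o['qpos'][5])">o.py; python3 o.py
```

```text
[0.619 0.083 0.167] 136.15289309504018 [-1.188  0.372 -0.548] [-0.067 -0.105  0.113] -39.543226926243676
```

Emit:
play_rows(moves=[{"dp": [0, 0, 0], "rotation": [0, 0, 3], "grip": -1}, {"dp": [0, 0, 0], "rotation": [0, 0, 2], "grip": -1}, {"dp": [0, 0, 0], "rotation": [0, 0, 0], "grip": -1}])

```text
time_s: 11.55
tool_pos: [0.6194, 0.0832, 0.1672]
ee_rot: [180.0, 0.0, 131.3]
ft_force: [-0.2, -0.2, -1.0]
finger_gap: 0.219
```

```bash
python3 o.py
```

```text
[0.619 0.083 0.167] 131.2688961727074 [-0.215 -0.186 -1.022] [-0.086 -0.093  0.068] -34.66181550626724
```

Emit:
play_rows(moves=[{"dp": [0, 0, 0], "rotation": [0, 0, 3], "grip": -1}, {"dp": [0, 0, 0], "rotation": [0, 0, 2], "grip": -1}, {"dp": [0, 0, 0], "rotation": [0, 0, 0], "grip": -1}])

```text
time_s: 11.85
tool_pos: [0.6194, 0.0833, 0.1672]
ee_rot: [180.0, 0.0, 126.3]
ft_force: [0.5, -0.1, -1.1]
finger_gap: 0.218
```

```bash
python3 o.py
```

```text
[0.619 0.083 0.167] 126.29716548781309 [ 0.531 -0.055 -1.099] [-0.125 -0.197  0.174] -29.685879072731375
```

Turned 60° so far; continuing in small steps.

Emit:
play_rows(moves=[{"dp": [0, 0, 0], "rotation": [0, 0, 2.5], "grip": -1}, {"dp": [0, 0, 0], "rotation": [0, 0, 2.5], "grip": -1}, {"dp": [0, 0, 0], "rotation": [0, 0, 0], "grip": -1}])

```text
time_s: 12.15
tool_pos: [0.6194, 0.0833, 0.1671]
ee_rot: [180.0, 0.0, 121.3]
ft_force: [0.5, -0.2, -1.1]
finger_gap: 0.214
```

```bash
python3 o.py
```

```text
[0.619 0.083 0.167] 121.30299500367262 [ 0.54  -0.21  -1.057] [-0.055 -0.239  0.192] -24.692597706354192
```

Emit:
play_rows(moves=[{"dp": [0, 0, 0], "rotation": [0, 0, 2], "grip": -1}, {"dp": [0, 0, 0], "rotation": [0, 0, 2], "grip": -1}, {"dp": [0, 0, 0], "rotation": [0, 0, 0], "grip": -1}])

```text
time_s: 12.45
tool_pos: [0.6194, 0.0834, 0.1671]
ee_rot: [180.0, 0.0, 117.3]
ft_force: [0.1, -1.0, 2.3]
finger_gap: 0.213
```

```bash
python3 o.py
```

```text
[0.619 0.083 0.167] 117.33725113431719 [ 0.052 -0.996  2.318] [ 0.01  -0.362  0.352] -20.72379847106224
```

Emit:
play_rows(moves=[{"dp": [0, 0, 0], "rotation": [0, 0, 2], "grip": -1}, {"dp": [0, 0, 0], "rotation": [0, 0, 0], "grip": -1}])

```text
time_s: 12.65
tool_pos: [0.6194, 0.0833, 0.1672]
ee_rot: [180.0, 0.0, 115.3]
ft_force: [0.2, -0.4, -1.8]
finger_gap: 0.215
```

```bash
python3 o.py
```

```text
[0.619 0.083 0.167] 115.32809796208915 [ 0.222 -0.352 -1.809] [-0.05  -0.324  0.3  ] -18.716336985584995
```

Emit:
play_rows(moves=[{"dp": [0, 0, 0], "rotation": [0, 0, 2], "grip": -1}, {"dp": [0, 0, 0], "rotation": [0, 0, 0], "grip": -1}])

```text
time_s: 12.85
tool_pos: [0.6194, 0.0833, 0.1672]
ee_rot: [180.0, 0.0, 113.3]
ft_force: [0.7, 0.4, 0.7]
finger_gap: 0.216
```

```bash
python3 o.py
```

```text
[0.619 0.083 0.167] 113.30534501019359 [0.701 0.408 0.67 ] [-0.005 -0.291  0.255] -16.69886270880693
```

Run:
```python
from h import *
np.set_printoptions(precision=4,suppress=True)
c=r.read_camera("wrist"); np.savez("w3.npz",**{k:c[k] for k in("pixels","depth","K","extrinsics")})
o=r.observe(); T=o["tool_pos"];print(o["torque"],o["ee_rot"])
p=cloud(c); zt=T[2]+.019+.014
m=(abs(p[...,2]-zt)<.006)&(np.hypot(p[...,0]-T[0],p[...,1]-T[1])<.075)
v,u=np.nonzero(m); print(len(v), u.min(),u.max(),v.min(),v.max())
a=np.radians(o["ee_rot"][2]); q=p[m]; d=q[:,:2]-T[:2]
x=d@[np.cos(a),np.sin(a)]; y=d@[np.sin(a),-np.cos(a)]
k=(x>.02); print(cv2.minAreaRect((np.stack([x,y],1)[k]*1000).astype(np.float32)))
for lo in np.arange(.018,.056,.006):
    s=(x>lo)&(x<lo+.006); 
    if s.sum()>5: print(round(lo,3),s.sum(),y[s].min()*1e3,y[s].max()*1e3)
cv2.imwrite("pics/w3.png",c["pixels"])
```

```text
[ 0.0034 -0.4303  0.4001] [179.9568   0.0137 113.3222]
6694 272 367 147 316
((37.32776641845703, -0.8248176574707031), (20.0433292388916, 34.62438201904297), 89.90721130371094)
0.018 634 -20.22635600631385 18.615523356533682
0.024 616 -10.658083011838382 9.141337460593908
0.03 626 -10.549464433203877 9.042566418285007
0.036 650 -10.487316256981536 8.898261514625542
0.042 675 -10.855246868830458 9.137501425271246
0.048 682 -10.722435516917308 9.179021051736548
0.054 51 -6.934636260739849 4.88094763045578
```

View pics/w3.png

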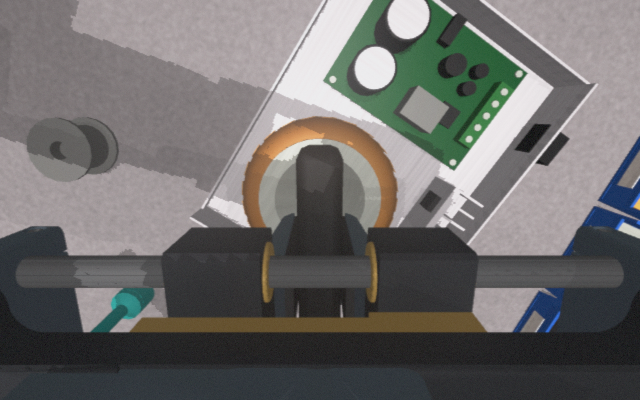

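Emit:
play_rows(moves=[{"dp": [0, 0, 0], "rotation": [0, 0, 2], "grip": -1}, {"dp": [0, 0, 0], "rotation": [0, 0, 1], "grip": -1}, {"dp": [0, 0, 0], "rotation": [0, 0, 0], "grip": -1}])

```text
time_s: 13.2
tool_pos: [0.6195, 0.0833, 0.1671]
ee_rot: [179.9, 0.0, 110.2]
ft_force: [1.6, 0.6, -0.8]
finger_gap: 0.217
```

Run:
```python
from h import *
L=[]
for i in range(6): r.read_camera("wrist"); L.append(r.observe()["torque"])
L=np.array(L);print(L.round(3),L.mean(0),r.observe()["ee_rot"],r.observe()["joint_torque"])
```

```text
[[ 0.031 -0.632  0.522]
 [-0.002 -0.422  0.392]
 [-0.068 -0.492  0.025]
 [-0.033 -0.547  0.103]
 [ 0.072 -0.487  0.457]
 [-0.007 -0.678  0.107]] [-0.00099084 -0.54304433  0.26784458] [1.79955353e+02 1.08863896e-02 1.10222437e+02] [ -0.21718333 -46.06294513 -21.37003005   0.25338882   0.88393891
   0.30913454]
```

Emit:
play_rows(moves=[{"dp": [0, 0, 0], "rotation": [0, 0, 2], "grip": -1}, {"dp": [0, 0, 0], "rotation": [0, 0, 0], "grip": -1}])

```text
time_s: 13.7
tool_pos: [0.6194, 0.0833, 0.167]
ee_rot: [180.0, 0.0, 108.2]
ft_force: [2.1, -0.5, 0.8]
finger_gap: 0.218
```

```bash
cat > tq.py <<'E'
from h import *
np.set_printoptions(precision=3,suppress=True)
L=[];J=[];F=[]
for i in range(8): r.read_camera("wrist"); o=r.observe(); L.append(o["torque"]);J.append(o["joint_torque"][5]);F.append(o["ft_force"])
print(np.array(L)[:,2],np.mean(L,0),np.array(J),np.mean(F,0),o["ee_rot"],o["tool_pos"])
E
python3 tq.py
```

```text
[0.14  0.074 0.211 0.213 0.348 0.389 0.304 0.431] [-0.003 -0.732  0.264] [0.222 0.194 0.208 0.274 0.255 0.297 0.203 0.227] [ 2.321 -0.173  0.139] [179.956   0.013 108.213] [0.619 0.083 0.167]
```

Emit:
play_rows(moves=[{"dp": [0, 0, 0], "rotation": [0, 0, 2], "grip": -1}, {"dp": [0, 0, 0], "rotation": [0, 0, 0], "grip": -1}])

```text
time_s: 14.3
tool_pos: [0.6194, 0.0833, 0.1671]
ee_rot: [180.0, 0.0, 106.2]
ft_force: [4.0, -0.4, 1.1]
finger_gap: 0.219
```

```bash
python3 tq.py
```

```text
[0.016 0.239 0.281 0.3   0.178 0.155 0.394 0.2  ] [-0.022 -0.925  0.22 ] [0.288 0.199 0.196 0.308 0.266 0.217 0.38  0.311] [2.56  0.131 0.234] [179.962   0.011 106.222] [0.619 0.083 0.167]
```

Emit:
play_rows(moves=[{"dp": [0, 0, 0], "rotation": [0, 0, 2], "grip": -1}, {"dp": [0, 0, 0], "rotation": [0, 0, 0], "grip": -1}])

```text
time_s: 14.9
tool_pos: [0.6194, 0.0833, 0.1671]
ee_rot: [180.0, -0.0, 104.1]
ft_force: [3.4, -0.8, 2.0]
finger_gap: 0.215
```

```bash
python3 tq.py
```

```text
[-0.078 -0.094 -0.107 -0.088 -0.1   -0.102 -0.098 -0.104] [-0.007 -1.062 -0.096] [-0.059 -0.096 -0.106 -0.108 -0.108 -0.108 -0.108 -0.108] [ 3.405 -0.279  0.894] [179.962   0.002 104.201] [0.619 0.083 0.167]
```

Emit:
play_rows(moves=[{"dp": [0, 1, 0], "rotation": [0, 0, 4], "grip": -1}, {"dp": [0, 0, 0], "rotation": [0, 0, 4], "grip": -1}, {"dp": [0, 0, 0], "rotation": [0, 0, 2], "grip": -1}, {"dp": [0, 0, 0], "rotation": [0, 0, 0], "grip": -1}])

```text
time_s: 15.7
tool_pos: [0.6194, 0.0837, 0.167]
ee_rot: [-179.9, -0.0, 94.2]
ft_force: [0.8, 0.9, 3.4]
finger_gap: 0.217
```

```bash
python3 tq.py
```

```text
[ 0.057  0.015  0.027 -0.008  0.143  0.06  -0.021  0.024] [ 0.183 -0.196  0.037] [0.06  0.021 0.012 0.01  0.011 0.011 0.012 0.012] [0.668 0.71  3.522] [-179.927   -0.02    94.211] [0.62  0.084 0.167]
```

Emit:
play_rows(moves=[{"dp": [0, 0, 0], "rotation": [0, 0, 4], "grip": -1}, {"dp": [0, 0, 0], "rotation": [0, 0, 4], "grip": -1}, {"dp": [0, 0, 0], "rotation": [0, 0, 2], "grip": -1}, {"dp": [0, 0, 0], "rotation": [0, 0, 0], "grip": -1}])

```text
time_s: 16.5
tool_pos: [0.6199, 0.0834, 0.167]
ee_rot: [-180.0, 0.0, 84.2]
ft_force: [0.7, 0.4, 3.2]
finger_gap: 0.213
```

```bash
python3 tq.py
```

```text
[0.07  0.032 0.01  0.027 0.072 0.1   0.082 0.045] [-0.036  0.03   0.055] [0.094 0.058 0.051 0.052 0.053 0.055 0.057 0.058] [-0.083 -0.318  4.395] [-179.98     0.017   84.214] [0.62  0.083 0.167]
```

Emit:
play_rows(moves=[{"dp": [0, 0, 0], "rotation": [0, 0, 4], "grip": -1}, {"dp": [0, 0, 0], "rotation": [0, 0, 4], "grip": -1}, {"dp": [0, 0, 0], "rotation": [0, 0, 0], "grip": -1}])

```text
time_s: 17.2
tool_pos: [0.62, 0.0834, 0.167]
ee_rot: [-180.0, 0.0, 76.2]
ft_force: [0.1, -0.3, 4.8]
finger_gap: 0.216
```

```bash
python3 tq.py
```

```text
[-0.006 -0.001  0.002  0.061  0.021  0.011  0.045  0.032] [-0.192  0.205  0.021] [0.091 0.021 0.007 0.007 0.01  0.013 0.015 0.017] [-0.633 -0.554  4.501] [-179.987    0.018   76.222] [0.62  0.083 0.167]
```

Emit:
play_rows(moves=[{"dp": [0, 0, 0], "rotation": [0, 0, 4], "grip": -1}, {"dp": [0, 0, 0], "rotation": [0, 0, 2], "grip": -1}, {"dp": [0, 0, 0], "rotation": [0, 0, 0], "grip": -1}])

```text
time_s: 17.9
tool_pos: [0.62, 0.0834, 0.167]
ee_rot: [-180.0, 0.0, 70.2]
ft_force: [0.5, -0.9, 5.1]
finger_gap: 0.215
```

```bash
python3 tq.py
```

```text
[0.11  0.077 0.098 0.072 0.085 0.113 0.118 0.128] [-0.292  0.254  0.1  ] [0.117 0.082 0.076 0.077 0.079 0.081 0.083 0.084] [-0.822 -0.846  4.897] [179.999   0.014  70.216] [0.62  0.083 0.167]
```

Emit:
play_rows(moves=[{"dp": [0, 0, 0], "rotation": [0, 0, 3], "grip": -1}, {"dp": [0, 0, 0], "rotation": [0, 0, 0], "grip": -1}])

```text
time_s: 18.5
tool_pos: [0.6201, 0.0834, 0.167]
ee_rot: [180.0, 0.0, 67.2]
ft_force: [-0.5, -1.1, 5.1]
finger_gap: 0.217
```

```bash
python3 tq.py
```

```text
[0.04  0.04  0.089 0.066 0.079 0.068 0.067 0.145] [-0.401  0.343  0.074] [0.14  0.092 0.083 0.084 0.086 0.089 0.091 0.092] [-0.798 -1.155  4.694] [179.997   0.01   67.216] [0.62  0.083 0.167]
```

Emit:
play_rows(moves=[{"dp": [0, 0, 0], "rotation": [0, 0, 3], "grip": -1}, {"dp": [0, 0, 0], "rotation": [0, 0, 0], "grip": -1}])

```text
time_s: 19.1
tool_pos: [0.6201, 0.0834, 0.167]
ee_rot: [180.0, 0.0, 64.2]
ft_force: [-1.0, -1.9, 5.0]
finger_gap: 0.217
```

```bash
python3 tq.py
```

```text
[0.168 0.208 0.221 0.198 0.215 0.173 0.227 0.166] [-0.515  0.353  0.197] [0.236 0.192 0.185 0.186 0.19  0.193 0.196 0.198] [-0.904 -1.49   4.886] [179.992   0.005  64.221] [0.62  0.083 0.167]
```

Emit:
play_rows(moves=[{"dp": [0, 0, 0], "rotation": [0, 0, 3], "grip": -1}, {"dp": [0, 0, 0], "rotation": [0, 0, 0], "grip": -1}])

```text
time_s: 19.7
tool_pos: [0.6201, 0.0834, 0.1669]
ee_rot: [180.0, 0.0, 61.2]
ft_force: [-0.4, -1.3, 4.9]
finger_gap: 0.215
```

```bash
python3 tq.py
```

```text
[0.197 0.229 0.211 0.216 0.168 0.253 0.226 0.243] [-0.598  0.292  0.218] [0.269 0.227 0.22  0.222 0.225 0.228 0.23  0.232] [-0.613 -1.744  4.865] [179.988   0.006  61.219] [0.62  0.083 0.167]
```

Emit:
play_rows(moves=[{"dp": [0, 0, 0], "rotation": [0, 0, 3], "grip": -1}, {"dp": [0, 0, 0], "rotation": [0, 0, 0], "grip": -1}])

```text
time_s: 20.3
tool_pos: [0.62, 0.0835, 0.1669]
ee_rot: [-180.0, 0.0, 58.2]
ft_force: [-1.1, -1.9, 11.5]
finger_gap: 0.216
```

```bash
python3 tq.py
```

```text
[0.299 0.438 0.306 0.204 0.195 0.224 0.322 0.219] [-0.621  0.345  0.276] [0.408 0.374 0.175 0.34  0.302 0.339 0.339 0.291] [-1.189 -2.257  5.8  ] [-179.998    0.009   58.236] [0.62  0.083 0.167]
```

Emit:
play_rows(moves=[{"dp": [0, 0, 0], "rotation": [0, 0, -5], "grip": -1}, {"dp": [0, 0, 0], "rotation": [0, 0, -5], "grip": -1}, {"dp": [0, 0, 0], "rotation": [0, 0, 0], "grip": -1}])

```text
time_s: 21.0
tool_pos: [0.6201, 0.0835, 0.167]
ee_rot: [-180.0, -0.0, 68.2]
ft_force: [-1.7, -2.4, 4.3]
finger_gap: 0.22
```

```bash
python3 tq.py
```

```text
[0.156 0.134 0.148 0.157 0.15  0.154 0.147 0.159] [-0.632  0.4    0.151] [0.055 0.141 0.158 0.157 0.152 0.148 0.145 0.142] [-1.375 -1.898  5.012] [-179.999    0.002   68.174] [0.62  0.083 0.167]
```

Emit:
play_rows(moves=[{"dp": [0, 0, 0], "rotation": [0, 0, -4], "grip": -1}, {"dp": [0, 0, 0], "rotation": [0, 0, 0], "grip": -1}])

```text
time_s: 21.6
tool_pos: [0.6201, 0.0836, 0.167]
ee_rot: [-180.0, -0.0, 72.2]
ft_force: [-0.3, -1.5, 4.6]
finger_gap: 0.218
```

```bash
python3 tq.py
```

```text
[ 0.073  0.046  0.102  0.008  0.017 -0.018  0.029 -0.019] [-0.506  0.454  0.03 ] [-0.065  0.004  0.02   0.021  0.019  0.017  0.015  0.013] [-1.29  -1.715  4.748] [-179.996   -0.008   72.176] [0.62  0.084 0.167]
```

Emit:
play_rows(moves=[{"dp": [0, 0, 0], "rotation": [0, 0, -3], "grip": -1}, {"dp": [0, 0, 0], "rotation": [0, 0, 0], "grip": -1}])

```text
time_s: 22.2
tool_pos: [0.6201, 0.0837, 0.1669]
ee_rot: [-180.0, -0.0, 75.2]
ft_force: [-0.6, -0.7, 4.4]
finger_gap: 0.214
```

```bash
python3 tq.py
```

```text
[-0.003 -0.015 -0.023 -0.027 -0.014 -0.067 -0.026 -0.014] [-0.226  0.482 -0.024] [-0.071 -0.019 -0.007 -0.006 -0.007 -0.009 -0.01  -0.011] [-1.413 -0.97   4.542] [-179.991   -0.019   75.182] [0.62  0.084 0.167]
```

Emit:
play_rows(moves=[{"dp": [0, 0, 0], "rotation": [0, 0, -4], "grip": -1}, {"dp": [0, 0, 0], "rotation": [0, 0, 0], "grip": -1}, {"dp": [0, 0, -4], "rotation": [0, 0, 0], "grip": -1}, {"dp": [0, 0, -8], "rotation": [0, 0, 0], "grip": -1}, {"dp": [0, 0, -15], "rotation": [0, 0, 0], "grip": -1}, {"dp": [0, 0, -35], "rotation": [0, 0, 0], "grip": -1}, {"dp": [0, 0, -40], "rotation": [0, 0, 0], "grip": -1}, {"dp": [0, 0, -35], "rotation": [0, 0, 0], "grip": -1}])

```text
time_s: 23.4
tool_pos: [0.6204, 0.0836, 0.3057]
ee_rot: [179.9, -0.0, 79.2]
ft_force: [0.6, 0.1, -1.5]
finger_gap: 0.217
```

Emit:
play_rows(moves=[{"dp": [0, -30, 0], "rotation": [0, 0, 0], "grip": -1}, {"dp": [0, -30, 0], "rotation": [0, 0, 0], "grip": -1}, {"dp": [0, -20, 0], "rotation": [0, 0, 0], "grip": -1}, {"dp": [0, 0, 0], "rotation": [0, 0, 0], "grip": -1}, {"dp": [0, 0, 0], "rotation": [0, 0, 0], "grip": -1}])

```text
time_s: 23.9
tool_pos: [0.542, 0.0986, 0.3043]
ee_rot: [179.9, -0.0, 79.2]
ft_force: [0.8, 0.6, -2.1]
finger_gap: 0.216
```

Run:
```python
from h import *
np.set_printoptions(precision=4,suppress=True)
c=r.read_camera("wrist"); K=c["K"];E=c["extrinsics"]
o=r.observe(); T=o["tool_pos"];print(T,o["ee_rot"])
p=cloud(c); zt=T[2]+.033
m=(abs(p[...,2]-zt)<.006)&(np.hypot(p[...,0]-T[0],p[...,1]-T[1])<.075)
a=np.radians(o["ee_rot"][2]); d=p[m][:,:2]-T[:2]
x=d@[np.cos(a),np.sin(a)]; y=d@[np.sin(a),-np.cos(a)]
k=(x>.02)&(abs(y)<.015); print("handle in tool",cv2.minAreaRect((np.stack([x,y],1)[k]*1000).astype(np.float32)),x[k].max())
S,px=40,12; n=S*px; i=np.arange(n)/px/1000; cx,cy=.6193,.083
X,Y=np.meshgrid(cx-S/2000+i, cy+S/2000-i); w=np.stack([X,Y,np.full_like(X,.0585)],-1)
q=(w-E[:3,3])@E[:3,:3]; uv=q@K.T; uv=uv[...,:2]/uv[...,2:]; print(uv[n//2,n//2])
cv2.imwrite("pics/nut2.png",np.hstack([cv2.remap(c["pixels"],uv[...,0].astype(np.float32),uv[...,1].astype(np.float32),cv2.INTER_CUBIC),cv2.resize(c["pixels"],(320,480))]))
```

```text
[0.5424 0.0985 0.304 ] [179.9295  -0.0108  79.1802]
handle in tool ((37.0715446472168, -1.1391887664794922), (20.1199951171875, 34.14997100830078), 89.70890808105469) 0.05414966131724241
[382.887  170.9186]
```

View pics/nut2.png

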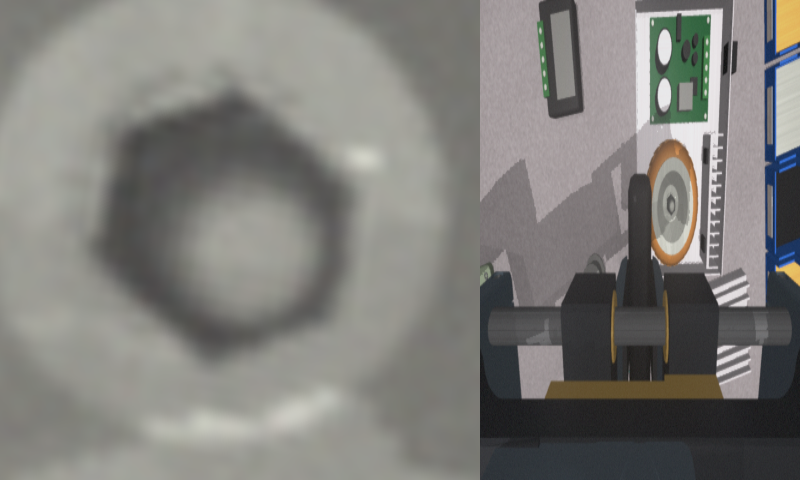

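Emit:
play_rows(moves=[{"dp": [0, 0, 0], "rotation": [0, 0, -8.5], "grip": -1}, {"dp": [0, 0, 0], "rotation": [0, 0, -8.5], "grip": -1}, {"dp": [0, 0, 0], "rotation": [0, 0, -8.5], "grip": -1}, {"dp": [0, 0, 0], "rotation": [0, 0, -8.5], "grip": -1}, {"dp": [0, 0, 0], "rotation": [0, 0, -8.5], "grip": -1}, {"dp": [0, 0, 0], "rotation": [0, 0, -8.5], "grip": -1}, {"dp": [0, 0, 0], "rotation": [0, 0, -8.5], "grip": -1}, {"dp": [0, 0, 0], "rotation": [0, 0, -8.5], "grip": -1}])

```text
time_s: 24.75
tool_pos: [0.5428, 0.0983, 0.3034]
ee_rot: [-180.0, 0.0, 147.5]
ft_force: [-0.2, -1.4, -3.3]
finger_gap: 0.22
```

Emit:
play_rows(moves=[{"dp": [0, 0, 0], "rotation": [0, 0, -8.5], "grip": -1}, {"dp": [0, 0, 0], "rotation": [0, 0, -8.5], "grip": -1}, {"dp": [0, 0, 0], "rotation": [0, 0, -8.5], "grip": -1}, {"dp": [0, 0, 0], "rotation": [0, 0, -8.5], "grip": -1}, {"dp": [0, 0, 0], "rotation": [0, 0, -2.3], "grip": -1}, {"dp": [0, 0, 0], "rotation": [0, 0, 0], "grip": -1}])

```text
time_s: 25.35
tool_pos: [0.5426, 0.0983, 0.3034]
ee_rot: [-180.0, -0.0, -176.6]
ft_force: [1.2, -0.3, -2.1]
finger_gap: 0.218
```

Emit:
play_rows(moves=[{"dp": [1, -25, 0], "rotation": [0, 0, 0], "grip": -1}, {"dp": [2, -45, 0], "rotation": [0, 0, 0], "grip": -1}, {"dp": [2, -45, 0], "rotation": [0, 0, 0], "grip": -1}, {"dp": [2, -45, 0], "rotation": [0, 0, 0], "grip": -1}, {"dp": [2, -45, 0], "rotation": [0, 0, 0], "grip": -1}, {"dp": [2, -45, 0], "rotation": [0, 0, 0], "grip": -1}, {"dp": [2, -45, 0], "rotation": [0, 0, 0], "grip": -1}, {"dp": [0, 0, 0], "rotation": [0, 0, 0], "grip": -1}])

```text
time_s: 26.15
tool_pos: [0.5468, -0.2027, 0.303]
ee_rot: [-179.8, -0.0, -176.9]
ft_force: [0.1, 0.9, -2.1]
finger_gap: 0.216
```

Emit:
play_rows(moves=[{"dp": [1, -45, 0], "rotation": [0, 0, 0], "grip": -1}, {"dp": [0, -45, 0], "rotation": [0, 0, 0], "grip": -1}, {"dp": [0, -30, 0], "rotation": [0, 0, 0], "grip": -1}, {"dp": [0, 0, 0], "rotation": [0, 0, 0], "grip": -1}, {"dp": [0, 0, 0], "rotation": [0, 0, 0], "grip": -1}, {"dp": [0, 0, 0], "rotation": [0, 0, 0], "grip": -1}])

```text
time_s: 26.75
tool_pos: [0.5532, -0.3155, 0.3038]
ee_rot: [179.9, -0.0, -176.5]
ft_force: [0.4, 0.3, -2.1]
finger_gap: 0.218
```

Emit:
play_rows(moves=[{"dp": [0.5, -8.8, 0], "rotation": [0, 0, 0], "grip": -1}, {"dp": [0, 0, 0], "rotation": [0, 0, 0], "grip": -1}, {"dp": [0, 0, 35], "rotation": [0, 0, 0], "grip": -1}, {"dp": [0, 0, 40], "rotation": [0, 0, 0], "grip": -1}, {"dp": [0, 0, 30], "rotation": [0, 0, 0], "grip": -1}, {"dp": [0, 0, 10], "rotation": [0, 0, 0], "grip": -1}, {"dp": [0, 0, 0], "rotation": [0, 0, 0], "grip": -1}])

```text
time_s: 27.45
tool_pos: [0.5525, -0.3248, 0.1879]
ee_rot: [179.9, -0.1, -176.5]
ft_force: [-1.0, -0.7, -2.0]
finger_gap: 0.214
```

Emit:
play_rows(moves=[{"dp": [0, 0, 15], "rotation": [0, 0, 0], "grip": -1}, {"dp": [0, 0, 15], "rotation": [0, 0, 0], "grip": -1}, {"dp": [0, 0, 15], "rotation": [0, 0, 0], "grip": -1}, {"dp": [0, 0, 5], "rotation": [0, 0, 0], "grip": -1}, {"dp": [0, 0, 0], "rotation": [0, 0, 0], "grip": -1}, {"dp": [0, 0, 0], "rotation": [0, 0, 0], "grip": -1}])

```text
time_s: 28.05
tool_pos: [0.5539, -0.3259, 0.1407]
ee_rot: [-179.9, 0.1, -176.5]
ft_force: [-0.2, -0.3, -2.8]
finger_gap: 0.216
```

Emit:
play_rows(moves=[{"dp": [0, 1, 2], "rotation": [0, 0, 0], "grip": -1}, {"dp": [0, 0, 2], "rotation": [0, 0, 0], "grip": -1}, {"dp": [0, 0, 1], "rotation": [0, 0, 0], "grip": -1}, {"dp": [0, 0, 0], "rotation": [0, 0, 0], "grip": -1}, {"dp": [0, 0, 0], "rotation": [0, 0, 0], "grip": -1}])

```text
time_s: 28.55
tool_pos: [0.5533, -0.3245, 0.1356]
ee_rot: [-179.9, 0.1, -176.5]
ft_force: [-1.2, 0.4, 6.1]
finger_gap: 0.216
```

```bash
python3 o.py
```

```text
[ 0.553 -0.325  0.136] -176.50091019902902 [-1.199  0.364  6.146] [ 0.392  0.271 -0.064] -124.9317900148412
```

Emit:
play_rows(moves=[{"dp": [0, 0, 0], "rotation": [0, 0, 0], "grip": -0.3}, {"dp": [0, 0, 0], "rotation": [0, 0, 0], "grip": 0.1}, {"dp": [0, 0, 0], "rotation": [0, 0, 0], "grip": 0.2}, {"dp": [0, 0, 0], "rotation": [0, 0, 0], "grip": 0.2}, {"dp": [0, 0, 0], "rotation": [0, 0, 0], "grip": 0.2}])

```text
time_s: 29.05
tool_pos: [0.5529, -0.3243, 0.1337]
ee_rot: [180.0, -0.0, -176.5]
ft_force: [0.6, 0.0, -0.3]
finger_gap: 0.59
```

Emit:
play_rows(moves=[{"dp": [0, 0, -20], "rotation": [0, 0, 0], "grip": 0.2}, {"dp": [0, 0, -40], "rotation": [0, 0, 0], "grip": 0.2}, {"dp": [0, 0, -40], "rotation": [0, 0, 0], "grip": 0.2}, {"dp": [0, 0, -40], "rotation": [0, 0, 0], "grip": 0.2}, {"dp": [0, 0, -40], "rotation": [0, 0, 0], "grip": 0.2}, {"dp": [0, 0, 0], "rotation": [0, 0, 0], "grip": 0.2}, {"dp": [0, 0, 0], "rotation": [0, 0, 0], "grip": 0.2}])

```text
time_s: 29.75
tool_pos: [0.5531, -0.3245, 0.3149]
ee_rot: [-179.9, 0.1, -176.5]
ft_force: [0.4, -0.1, 0.3]
finger_gap: 0.602
```

Run:
```python
from h import *
np.set_printoptions(precision=4,suppress=True)
print(r.observe()["tool_pos"],r.observe()["finger_gap"])
ims=[]
for n in("scene","side"):
    c=r.read_camera(n); p=cloud(c); c0=np.load(n+"0.npz"); p0=cloud(c0)
    for k,pp,cc in(("start",p0,c0),("now",p,c)):
        b=cc["pixels"].max(-1)<75
        m=b&(pp[...,2]>.16)&(pp[...,2]<.18)&(abs(pp[...,0]-.555)<.1)&(abs(pp[...,1]+.325)<.05)
        s=(pp[...,2]>.09)&(pp[...,2]<.13)&(abs(pp[...,0]-.55)<.03)&(abs(pp[...,1]+.325)<.03)
        h=b&(pp[...,2]>.12)&(pp[...,2]<.14)&(pp[...,1]<-.36)&(pp[...,1]>-.46)&(abs(pp[...,0]-.56)<.08)
        print(n,k,np.nanmean(pp[m],0),np.nanmean(pp[s],0),"hex",np.nanmean(pp[h],0))
    q=c["extrinsics"][:3,:3].T@(np.array([.555,-.325,.1])-c["extrinsics"][:3,3]); u,v,_=c["K"]@q/q[2]; u,v=int(u),int(v)
    ims.append(cv2.resize(c["pixels"][v-60:v+60,u-60:u+60],(400,400),interpolation=2))
cv2.imwrite("pics/end.png",np.hstack(ims))
```

```text
[ 0.5531 -0.3245  0.3149] 0.6024355732902211
scene start [ 0.5638 -0.3213  0.167 ] [ 0.5589 -0.3223  0.1072] hex [ 0.576  -0.3924  0.1335]
scene now [ 0.564  -0.3216  0.167 ] [ 0.5589 -0.3226  0.1073] hex [ 0.574  -0.3929  0.1336]
side start [ 0.5436 -0.3287  0.1665] [ 0.5495 -0.3277  0.109 ] hex [ 0.5501 -0.4035  0.135 ]
side now [ 0.5443 -0.3294  0.1663] [ 0.5499 -0.3279  0.1088] hex [ 0.5512 -0.4032  0.1349]
```

View pics/end.png

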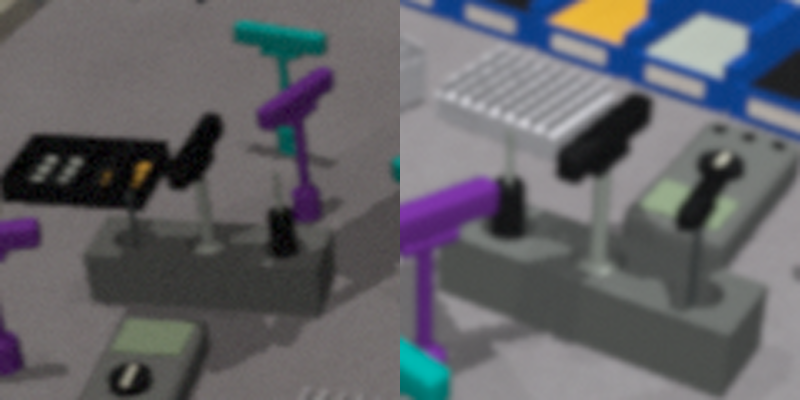

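```bash
python3 -c "
from h import *
print(r.sign_off(), r.observe()['time_s'])"
```

```text
the job is handed in; nothing more can be done
the job is handed in; nothing more can be done
```

I tightened the nut with the black T-handle wrench, put the wrench back in the middle hole of the stand and handed the job in at about 30 s. I could not read the nut's joint value directly, so "tight" rests on the torque and on one picture.

**Seating:** the socket went down over the nut without resistance, about 12 mm below its top by the arm's pose.

**Slip on the first turn:** I took noisy torque readings for "not yet at the stop" and turned too far. At about 82° of wrench turn the torque suddenly dropped and changed sign. The socket had probably slipped over the corners and dragged the nut back part of the way.

**Second turn:** I kept turning clockwise.
- **Torque:** it rose from 0.1 to between 0.3 and 0.4 N m and began to chatter.
- **Backing off:** the load came off springily, as it would with the nut held at a stop. I then turned back into the socket's free play and lifted off.
- **Nut picture:** the wrist picture taken afterwards shows the nut about 48° (give or take 3°) clockwise of where it started, within the 43–72° that was left.

**At the end:**
- **Wrench:** it stands upright in its hole, with handle and shank within about 1 mm of their starting readings in both fixed cameras.
- **Other things:** the hex key reads within about 2 mm of its start. The screwdriver and meter look undisturbed. The spool, module, capacitor and heatsink were not checked again, but no move went near them.
- **Gripper:** it is open and well clear of everything.

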